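# Click the lid home on the sugar tub with the lid press

### The arm

A 6-joint arm with a two-finger parallel gripper is mounted at the origin on a cart in front of the work surface, level with it; the furniture and walls round the work are solid. World frame = base frame: x ahead of the robot, y to its left, z up, the work surface at z = 0. Lengths are in m, angles in degrees, forces in N, time in s.
With the tool pointing down it reaches from about 0.35 to 0.875 m from the base axis. Payload 15.5 kg.
Tool frame: the origin (TCP) lies midway between the tips of the shut fingers; the grasp point (between the pads) lies 19 mm behind it; z points along the fingers, x is the direction in which the jaws open and shut, and the axes are right-handed (so a half turn about z gives the same grasp; the last joint's range is limited). The gripper opens to 85 mm and grips with 20 to 120 N. Pads are 22 mm wide; open, the fingers measure 114 mm over their backs; the gripper's body (76 mm by 85 mm) begins 54 mm behind the grasp point. The pads swing forward as they close: fully open they stand 13 mm farther back than shut.
Start: joints at [-76.805, 28.281, 77.091, -0, 74.628, -5.472], TCP at [0.2, -0.592, 0.231] pointing down, gripper open.
Joint ranges: [-166.48, 166.48], [-47.26, 123.95], [12.59, 153.08], [-70.14, 250.14], [6.76, 159.57], [-176.63, 176.63]. Speed limits (degrees/s): [108.29, 108.29, 147.25, 172.46, 172.46, 172.46].

### API

Orientations are given as [roll, pitch, yaw] about the fixed x, y, z axes, in that order (R = Rz(yaw) Ry(pitch) Rx(roll)).
In Python, from station import env gives the robot as it stands. Calls block until the motion is done:
- env.move_to(position, orientation): joint-space move of the TCP to a pose.
- env.move_straight(position, rate=0.15, frame=None, force_limit=None): straight line of the TCP; frame=None keeps the orientation; rate is the mean speed in m/s. With force_limit (N) it stops when the force on the tool has changed by that much, and returns True; else False.
- env.move_j(angles): joint-space move.
- env.gripper_to(opening): finger opening in m; the grip force is fixed at half the most; returns when the fingers have stopped.
- env.hold(seconds).
- env.solve_ik(position, orientation): joint angles nearest the present ones, or None.
- env.sense(): the state.
- env.camera(name): name is "side" or "top" or "wrist"; returns the picture (384x512x3 uint8, blue, green, red); there is no depth.
- env.camera_params(name): a dict with "vertical_fov" (degrees; the focal length in pixels is half the picture's height over the tangent of half this angle, whatever the lens; pixels are square), "cx", "cy" (the principal point, pixels), "rvec" (rotation vector, rad) and "tvec" (3), from world to camera coordinates, as OpenCV has them; the wrist camera has in their place "tool_from_camera" (4x4, takes a point from camera to tool coordinates, whose origin is the TCP and whose axes are the tool frame's). Camera axes: x right, y down, z forward; pixel columns grow to the right and rows downward; lengths in m; the calibration is good to about 2 mm. A picture is of the moment at which its call begins: read the wrist's pose just before it. camera_params takes no time and is no camera call.
A pose or a line that the arm cannot do raises env.PlanningError and nothing moves.
- env.sign_off(): hands the job in, once; it reports no verdict.
The state is a dict: "time_s": time; "joints": joint angles; "dq": joint speeds; "tau": joint torques, N m; "tcp_pos": TCP position; "orientation": TCP orientation; "wrist_force": force on the tool from outside, world axes, zero at the start; "moment": the same for the moment, N m; "width": finger opening in m.
Only numpy, scipy, OpenCV 4.12 (cv2) and the standard library are available. Lean on these libraries where they do the work, as an engineer would, in place of code of your own. Each camera call takes 0.05 s, during which the arm holds its last target.

### The job

Close the open tub of wrapped sugar cubes for a delivery bag: lay the loose lid, bar up, level on the tub's snap tabs without pushing it in with the gripper, then take the lid press and push the lid squarely down with it until it clicks home flat under all the tabs, firmly but with no more than about 40 N so that the lid does not crack. Then stand the press upright back on its round rubber mat, leave the tub standing about where it is and leave the other things on the counter alone.

Things in the scene. Friction and masses are not known exactly. Their poses are not given: they have to be found in the camera images.
- tub_seat (a point): On the axis of the open tub (the only one without a lid): loose, round, white plastic, full of wrapped sugar cubes, 98 mm across its flange, 66 mm high over its tabs, 0.5 to 0.8 kg. The point is the middle of the solid ledge on which the lid ends, 50 mm above its foot; z up. Six springy snap tabs stand round the rim and hold the lid once it is in.
- tub_noses (a point): On the same axis, 5 mm above tub_seat, level with the tabs' noses (76 mm across). Their ramps widen to 88 mm at the top, 16 mm above tub_seat, and centre the laid-on lid. Pressed evenly, it first spreads the tabs (8 to 13 N in all), slides past the noses, squeezes a silicone seal ring on the ledge, at 12 to 20 N clicks under all the tabs, and half a millimetre on meets the solid ledge.
- pad_top (a point): Middle of the top of the black square foam mat under the tub, 150 by 150 mm and 16 mm high, fixed on the counter with five flat ribs along its x. It is soft: under the press the tub sinks into it easily (2 to 8 N) until it is firm; how deep that is differs from time to time (1 to 10 mm) and does not show.
- lid_grip (a point): Centre of the finger bar of the loose lid, a flat white plastic disc 80.6 mm across, 4 mm thick, 0.05 kg, lying bar up on the counter. Bar 36 mm long (x), 12 mm across (y, grip it so), 22 mm high; z up. The point is 15 mm above the lid's underside, 11 mm under the bar's top. Home: 15 mm above tub_seat; only laid on: about 24.5 mm above it. It cracks above 45 N.
- press_grip (a point): Centre of the handle of the lid press, an aluminium bell, open below, with an upright black handle, 109 mm tall, 0.26 to 0.46 kg, standing on the mat. The handle is a rounded block 30 mm (x) by 24 mm (y, grip it so), 60 mm high; z up. The point lies 78 mm above the bell's flat lower rim.
- press_rim (a point): Centre of the bell's flat lower rim, on the press's axis. The rim is 65 mm across outside and 54 mm inside; it bears on the lid's top just inside the tabs, while the 30 mm deep hollow clears the lid's bar at any turn.
- mat_top (a point): Middle of the top of the round black rubber mat, 110 mm across, 4 mm thick, fixed on the counter; the press stands on it and goes back there.
- closed_tub: Bystander: another tub, already closed, its lid and tabs as the open one's should end; origin at the centre of its underside.
- dip_cup: Bystander: small white portion cup, 76 mm across, 47 mm high; origin under its centre.
- dip_cup_2: Bystander: another such white portion cup; origin under its centre.
- rice_cup: Bystander: beige cup, 93 mm across, 64 mm high; origin under its centre.
- tape: Bystander: roll of brown tape, 92 mm across, 48 mm high; origin under its centre.
- mouse: Bystander: computer mouse, 109 by 66 by 38 mm; origin under its centre.
- sauce: Bystander: yellow squeeze bottle, 62 mm across, 206 mm high; origin under its centre.

How it is judged (in metres and radians):
On the way, in this order (a step that is already met when the one before it is completed fails the run):
1. the lid lies level and centred on the tabs of the tub, not yet clicked in, and the gripper has let go of it (z of lid_grip in the frame of tub_seat between 0.0205 and 0.033 m and horizontal distance between lid_grip and tub_seat below 0.007 m and angle between the z axis of lid_grip and the z axis of tub_seat, either way round below 0.15 rad and angle between lid_grip's own z axis and vertical below 0.2 rad and contact force between the fingers and lid below 0.2 N), for 0.2 s.
2. the lid is home under the tabs, with the press on it (z of lid_grip in the frame of tub_seat between 0.0125 and 0.0162 m and horizontal distance between lid_grip and tub_seat below 0.004 m and angle between the z axis of lid_grip and the z axis of tub_seat, either way round below 0.02 rad and distance between press_rim and lid_grip below 0.018 m), for 0.05 s.
At the end, for the whole second after the job is handed in: The lid is home in the tub (lid_grip 15 mm above tub_seat, at most 1.2 mm higher, within 4 mm of its axis, level with it within 1.1 degrees), the tub stands upright on its mat within 50 mm of where it was, and the press stands upright on the mat within 24 mm of its middle, at rest (z of lid_grip in the frame of tub_seat between 0.0125 and 0.0162 m and horizontal distance between lid_grip and tub_seat below 0.004 m and angle between the z axis of lid_grip and the z axis of tub_seat, either way round below 0.02 rad and angle between each of lid_grip, tub_seat's own z axis and vertical below 0.1 rad and distance of tub_seat from where it was at the start of the episode below 0.05 m and horizontal distance between press_grip and mat_top below 0.024 m and angle between press_grip's own z axis and vertical below 0.06 rad and z of press_grip in the frame of mat_top between 0.075 and 0.081 m and linear speed of each of press, lid below 0.02 m/s); the robot touches nothing.
It fails at once if the press bears on the lid with more than 45 N (it cracks) (contact force between press and lid above 40 N).
It fails at once if the press bears on the tub or its tabs with more than 15 N (contact force between press and tub above 15 N).
It fails at once if the lid is pushed in between the tabs with the gripper instead of the press (z of lid_grip in the frame of tub_seat below 0.02 m and horizontal distance between lid_grip and tub_seat below 0.012 m and contact force between any of the fingers, the arm and lid above 1 N).
It fails at once if the tub is pushed more than 50 mm away or tipped (distance of tub_seat from where it was at the start of the episode above 0.05 m or angle between tub_seat's own z axis and vertical above 0.3 rad).
It fails at once if another thing on the counter is moved more than 30 mm (distance of any of closed_tub, dip_cup, dip_cup_2, rice_cup, tape, mouse, sauce from where it was at the start of the episode above 0.03 m).
It also fails if it takes over 64 s, if anything falls off the work surface, if the arm or the gripper's body presses on something with over 40 N, if the wrist force passes 120 N, or if a joint passes its speed limit or range.

## Working session

There is one attempt and no reset: what is moved stays moved. The work goes in short steps, each a Python script; the robot and the scene stay as the last script left them, time stands still between calls to the robot, and variables do not carry over. Pictures are saved under pics/ and viewed, and the job is handed in when it is done.

```bash
ls; mkdir -p pics; python3 - <<'E'
from station import env
import cv2
s=env.sense();print(s)
for n in("top","side","wrist"):
    cv2.imwrite(f"pics/{n}0.png",env.camera(n));print(n,env.camera_params(n))
E
```

```text
pics
{'time_s': 0.0, 'joints': array([-7.68049378e+01,  2.83161662e+01,  7.71286904e+01, -1.34214335e-05,
        7.46299087e+01, -5.47111593e+00]), 'dq': array([ 0.00939638,  0.03955722, -0.07426892,  0.09435345,  0.04067852,
       -0.00705348]), 'tau': array([ 4.01543715e-03, -8.82166243e+01, -3.83861804e+01,  2.13038566e-04,
        9.99237673e-03, -2.44559453e-05]), 'tcp_pos': array([ 0.19995521, -0.59174654,  0.23067714]), 'orientation': array([-1.79992884e+02,  7.44259345e-02, -7.13338137e+01]), 'wrist_force': array([0.64918802, 0.40427851, 0.01156429]), 'moment': array([ 0.01365681, -0.00724603, -0.01141065]), 'width': 0.08531512321201248}
top {'vertical_fov': 47.58462736171397, 'cx': 252.98030615246552, 'cy': 192.74948751348882, 'rvec': array([ 2.16526131, -2.20611968,  0.0700973 ]), 'tvec': array([0.09349725, 0.52447543, 1.57178455])}
side {'vertical_fov': 49.64457527656414, 'cx': 254.62759154094243, 'cy': 189.33574250091567, 'rvec': array([ 0.69492324, -2.27512137,  1.54874522]), 'tvec': array([0.47369982, 0.14992984, 0.97589053])}
wrist {'vertical_fov': 65.1120075880754, 'cx': 252.22401761939798, 'cy': 189.32481845404791, 'tool_from_camera': array([[ 9.99999920e-01,  9.48321158e-05, -3.89704700e-04,
         5.93453187e-04],
       [ 2.20648152e-05,  9.57166071e-01,  2.89539482e-01,
        -7.38801598e-02],
       [ 4.00469758e-04, -2.89539468e-01,  9.57165992e-01,
        -1.43182262e-01],
       [ 0.00000000e+00,  0.00000000e+00,  0.00000000e+00,
         1.00000000e+00]])}
```

View pics/top0.png

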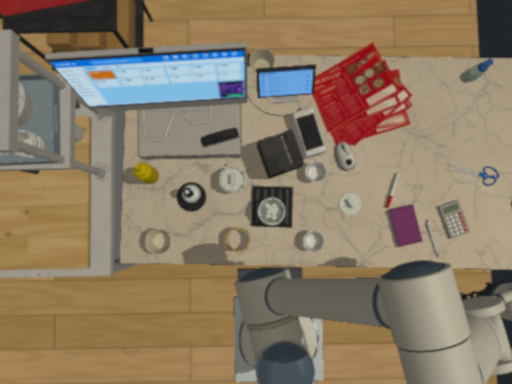

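View pics/side0.png

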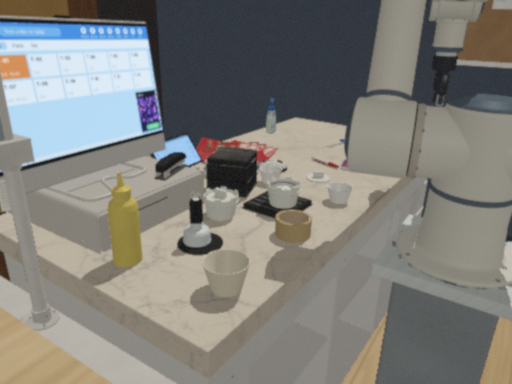

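View pics/wrist0.png

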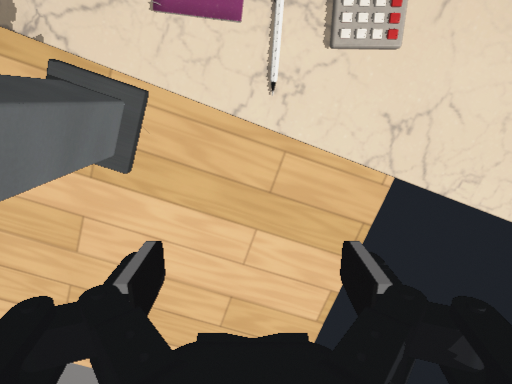

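```bash
cat > h.py <<'E'
from station import env
import numpy as np, cv2
from scipy.spatial.transform import Rotation as R
def cam(name,state=None):
    p=env.camera_params(name); f=192/np.tan(np.radians(p["vertical_fov"]/2))
    K=np.array([[f,0,p["cx"]],[0,f,p["cy"]],[0,0,1]])
    if name=="wrist":
        T=np.eye(4);T[:3,:3]=R.from_euler("xyz",state["orientation"],degrees=True).as_matrix();T[:3,3]=state["tcp_pos"]
        C=T@p["tool_from_camera"]; Rw=C[:3,:3].T; c=C[:3,3]
        return K,Rw,-Rw@c
    return K,cv2.Rodrigues(p["rvec"])[0],np.array(p["tvec"])
def ray(c,uv,z):
    K,Rw,t=c; o=-Rw.T@t; d=Rw.T@np.linalg.inv(K)@[uv[0],uv[1],1.]
    return o+d*(z-o[2])/d[2]
def proj(c,P):
    K,Rw,t=c; q=(np.atleast_2d(P)@Rw.T+t)@K.T
    return q[:,:2]/q[:,2:]
def shot(name,fn):
    s=env.sense(); im=env.camera(name); cv2.imwrite("pics/"+fn,im); np.savez("pics/"+fn+".npz",o=s["orientation"],p=s["tcp_pos"]); return im,cam(name,s)
def load(fn):
    d=np.load("pics/"+fn+".npz"); return cv2.imread("pics/"+fn),cam("wrist",dict(orientation=d["o"],tcp_pos=d["p"]))
E
python3 - <<'E'
from h import *
c=cam("top")
for n,uv,z in [("lid",(349,204),.02),("tub",(271,211),.07),("pad",(272,206),.016),("presstop",(190,190),.11),("mat",(191,196),.004),("closed",(231,180),.06),("dip1",(310,240),.047),("dip2",(313,172),.047),("tape",(235,239),.05),("rice",(155,240),.06)]:
    print(n,ray(c,uv,z).round(3))
im=cv2.imread("pics/top0.png")
cv2.imwrite("pics/topz.png",cv2.resize(im[150:260,130:380],None,fx=3.2,fy=3.2,interpolation=cv2.INTER_CUBIC))
E
```

```text
lid [ 0.478 -0.265  0.02 ]
tub [0.457 0.021 0.07 ]
pad [0.477 0.015 0.016]
presstop [0.533 0.3   0.11 ]
mat [0.519 0.312 0.004]
closed [0.57  0.161 0.06 ]
dip1 [ 0.352 -0.116  0.047]
dip2 [ 0.595 -0.133  0.047]
tape [0.361 0.15  0.05 ]
rice [0.363 0.433 0.06 ]
```

View pics/topz.png

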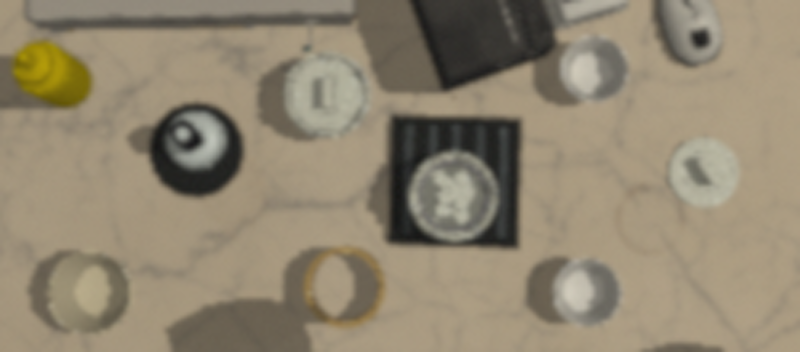

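```bash
python3 - <<'E'
from h import *
print(env.solve_ik([.478,-.265,.16],[180,0,-45]),env.solve_ik([.478,-.265,.16],[180,0,135]))
env.move_to([.49,-.255,.17],[180,0,-45])
shot("wrist","w1.png"); s=env.sense();print(s["time_s"],s["tcp_pos"],s["joints"])
E
```

```text
[-3.52641962e+01  2.67942596e+01  9.31467472e+01 -2.54444375e-14
  6.00589932e+01  9.73580381e+00] [ -35.26419619   26.79425961   93.14674716    0.           60.05899323
 -170.26419619]
1.85 [ 0.48981499 -0.25602213  0.17012805] [-3.37815331e+01  2.64778436e+01  9.16852386e+01 -8.83626082e-03
  6.18122578e+01  1.13039262e+01]
```

View pics/w1.png

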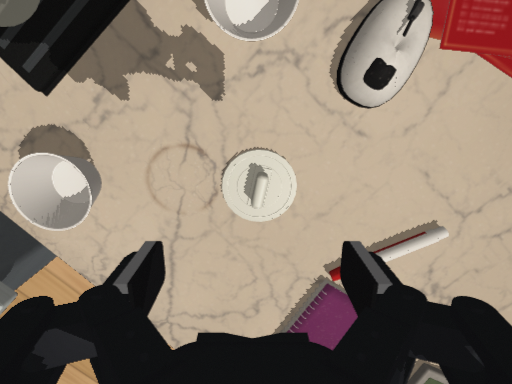

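```bash
python3 - <<'E'
from h import *
im,c=load("w1.png")
cv2.imwrite("pics/w1z.png",cv2.resize(im[140:230,210:310],None,fx=6,fy=6,interpolation=cv2.INTER_CUBIC))
g=im[130:240,200:320].astype(int); 
m=((g.min(2)>185)&((g[:,:,2]-g[:,:,0])<30)).astype(np.uint8)*255
cv2.imwrite("pics/w1m.png",cv2.resize(m,None,fx=4,fy=4))
cs,_=cv2.findContours(m,cv2.RETR_EXTERNAL,cv2.CHAIN_APPROX_NONE)
k=max(cs,key=cv2.contourArea); e=cv2.fitEllipse(k); print(e)
uv=np.array(e[0])+[200,130]; print(uv,ray(c,uv,.004))
E
```

```text
((59.150718688964844, 55.37727355957031), (69.96649932861328, 73.17439270019531), 84.50617218017578)
[259.15071869 185.37727356] [ 0.48451039 -0.2725334   0.004     ]
```

View pics/w1z.png

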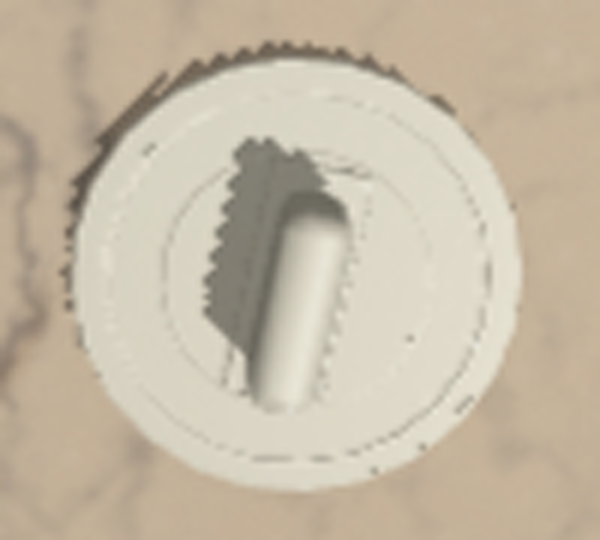

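View pics/w1m.png

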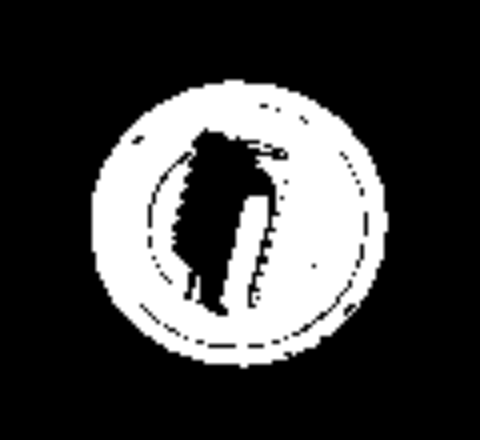

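```bash
python3 - <<'E'
from h import *
im,c=load("w1.png")
for a,b in [((285,220),(252,390)),((348,225),(318,395))]:
    A=ray(c,(210+a[0]/6,140+a[1]/6),.022);B=ray(c,(210+b[0]/6,140+b[1]/6),.022)
    d=A-B;print(A,B,(A+B)/2,np.degrees(np.arctan2(d[1],d[0])))
# synthetic bar fit check
Cn=np.array([.4845,-.2725])
for ang in (25,30,35,40):
    u=np.array([np.cos(np.radians(ang)),np.sin(np.radians(ang))]);v=np.array([-u[1],u[0]])
    P=[np.r_[Cn+sx*.018*u+sy*.006*v,.026] for sx,sy in((1,1),(1,-1),(-1,-1),(-1,1))]
    print(ang,((proj(c,P)-[210,140])*6).round())
t=cv2.imread("pics/top0.png"); c=cam("top"); print(proj(c,[.4845,-.2725,.004]))
E
```

```text
[ 0.49308648 -0.2609676   0.022     ] [ 0.46792437 -0.27829536  0.022     ] [ 0.48050542 -0.26963148  0.022     ] 34.55305216780405
[ 0.49989782 -0.26901113  0.022     ] [ 0.4752755  -0.28695047  0.022     ] [ 0.48758666 -0.2779808   0.022     ] 36.076338897580406
25 [[301. 198.]
 [370. 222.]
 [294. 415.]
 [227. 393.]]
30 [[291. 198.]
 [362. 216.]
 [304. 415.]
 [235. 398.]]
35 [[281. 199.]
 [353. 211.]
 [313. 414.]
 [244. 403.]]
40 [[271. 201.]
 [344. 207.]
 [323. 413.]
 [252. 407.]]
[[350.15038126 202.48675846]]
```

```bash
python3 - <<'E'
from h import *
env.move_to([.474,.028,.23],[180,0,-55])
im,c=shot("wrist","w2.png"); s=env.sense();print(s["time_s"],s["tcp_pos"],s["joints"])
cv2.imwrite("pics/w2z.png",cv2.resize(im[110:260,170:340],None,fx=4.5,fy=4.5,interpolation=cv2.INTER_CUBIC)[:600])
E
```

```text
3.0167 [0.47435385 0.0269487  0.2297688 ] [-3.94562404e+00  1.63763556e+01  9.76354933e+01 -1.40334473e-02
  6.59963376e+01  5.11134452e+01]
```

View pics/w2.png

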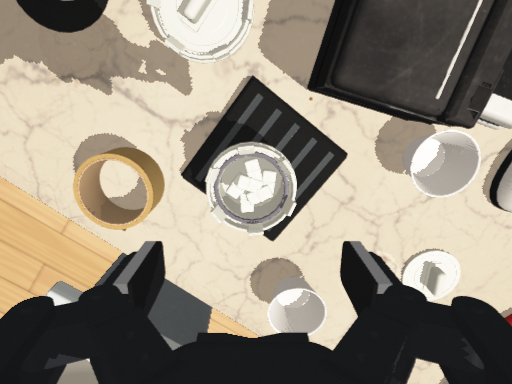

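View pics/w2z.png

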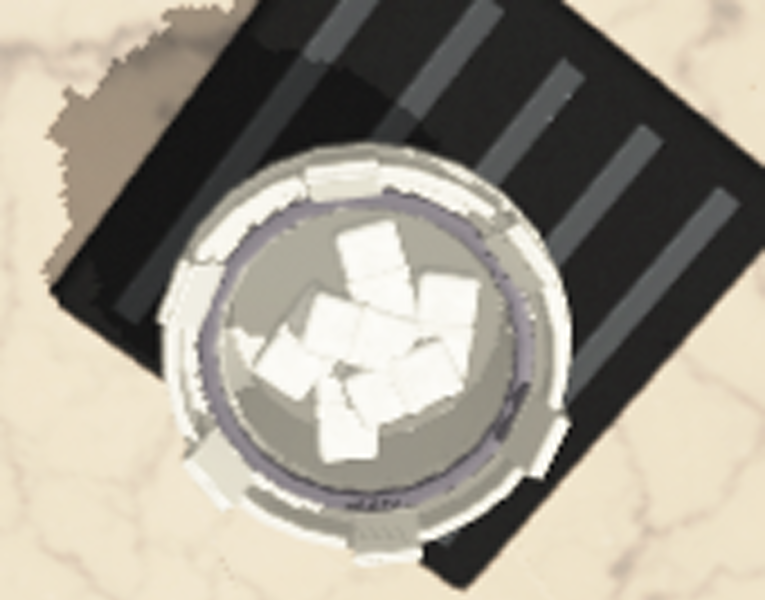

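```bash
python3 - <<'E'
from h import *
im,c=load("w2.png")
g=im[110:260,170:340].astype(int)
m=((g[:,:,0]-g[:,:,1])>8).astype(np.uint8)*255
m[:25]=0
n,l,st,_=cv2.connectedComponentsWithStats(m)
print(st[1:])
ys,xs=np.nonzero(m); pts=np.c_[xs,ys].astype(np.float32)
h=cv2.convexHull(pts); e=cv2.fitEllipse(h); print(e); uv=np.array(e[0])+[170,110]
for z in(.066,.07): print(ray(c,uv,z))
cv2.imwrite("pics/w2m.png",cv2.resize(m,None,fx=4,fy=4))
# overlay of predicted circles
C=ray(c,uv,.067)
big=cv2.resize(im[110:260,170:340],None,fx=4,fy=4,interpolation=cv2.INTER_CUBIC)
t=np.linspace(0,2*np.pi,200)
for r,z,col in((.038,.071,(0,0,255)),(.044,.082,(0,255,0)),(.049,.066,(255,0,0))):
    P=np.c_[C[0]+r*np.cos(t),C[1]+r*np.sin(t),0*t+z]
    q=((proj(c,P)-[170,110]+.5)*4).astype(int); cv2.polylines(big,[q.reshape(-1,1,2)],True,col,1)
cv2.imwrite("pics/w2o.png",big)
E
```

```text
[]Traceback (most recent call last):
  File "<stdin>", line 9, in <module>
cv2.error: OpenCV(4.12.0) /io/opencv/modules/imgproc/src/shapedescr.cpp:356: error: (-215:Assertion failed) n >= 0 && (depth == CV_32F || depth == CV_32S) in function 'fitEllipseNoDirect'
```

```bash
cat > fit.py <<'E'
from h import *
im,c=load("w2.png")
g=im[110:260,170:340].astype(int)
print(g[40:50,80],g[80:90,47].tolist())
d=g[:,:,0]-(g[:,:,1]); 
m=((d>=1)&(g.min(2)>70)).astype(np.uint8)*255
n,l,st,_=cv2.connectedComponentsWithStats(m)
print(st[1:][st[1:,4]>15])
ys,xs=np.nonzero(m); k=(np.hypot(xs-81,ys-78)<50); pts=np.c_[xs,ys][k].astype(np.float32)
h=cv2.convexHull(pts); e=cv2.fitEllipse(h); print(e); uv=np.array(e[0])+[170,110]
for z in(.066,.07): print(ray(c,uv,z))
cv2.imwrite("pics/w2m.png",cv2.resize(m,None,fx=4,fy=4))
C=ray(c,uv,.067)
big=cv2.resize(im[110:260,170:340],None,fx=4,fy=4,interpolation=cv2.INTER_CUBIC)
t=np.linspace(0,2*np.pi,200)
for r,z,col in((.038,.071,(0,0,255)),(.044,.082,(0,255,0)),(.049,.066,(255,0,0))):
    P=np.c_[C[0]+r*np.cos(t),C[1]+r*np.sin(t),0*t+z]
    q=((proj(c,P)-[170,110]+.5)*4).astype(int); cv2.polylines(big,[q.reshape(-1,1,2)],True,col,1)
cv2.imwrite("pics/w2o.png",big)
E
python3 fit.py
```

```text
[[211 227 230]
 [211 227 230]
 [209 225 229]
 [197 211 216]
 [142 137 144]
 [143 140 147]
 [148 153 158]
 [156 170 174]
 [152 166 169]
 [149 162 164]] [[145, 138, 146], [147, 141, 148], [145, 139, 146], [144, 137, 145], [146, 140, 147], [147, 140, 148], [147, 141, 149], [143, 136, 144], [140, 132, 140], [137, 131, 137]]
[[ 71   0  11  13  37]
 [ 91   5  18  20  69]
 [123  38  18  21  53]
 [ 44  42  74  71 709]
 [144  44  19  20  79]]
((88.34347534179688, 78.6944351196289), (76.37071228027344, 88.53170013427734), 97.59217071533203)
[0.46327818 0.01081743 0.066     ]
[0.46421418 0.01157336 0.07      ]
```

View pics/w2o.png

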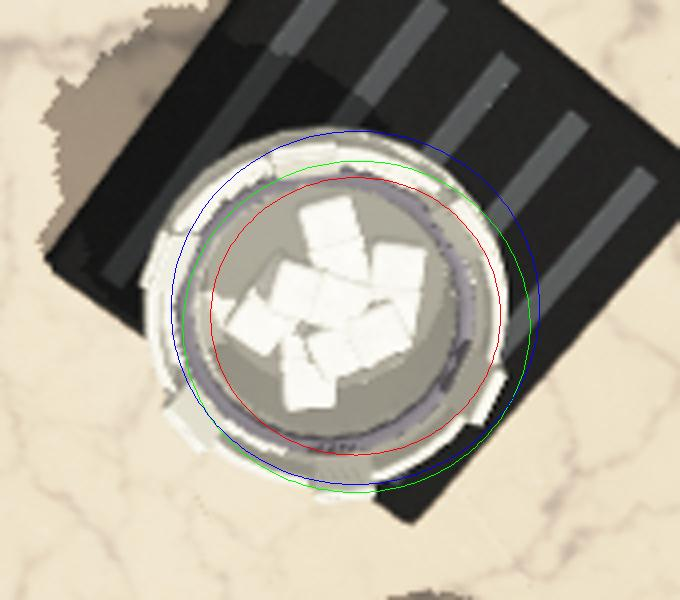

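View pics/w2m.png

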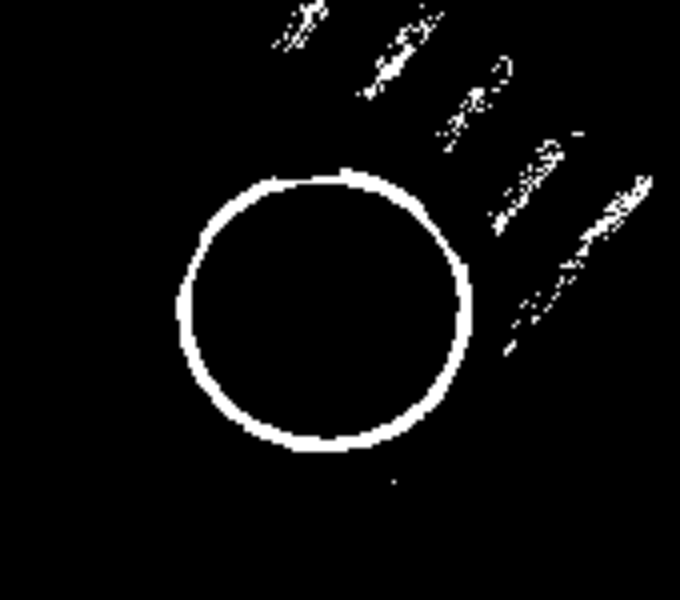

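```bash
sed -i 's/^ys,xs=.*/li=1+st[1:,4].argmax(); ys,xs=np.nonzero(l==li); pts=np.c_[xs,ys].astype(np.float32)/' fit.py; python3 fit.py | tail -3
```

```text
((80.79232025146484, 77.14413452148438), (70.9386978149414, 73.47551727294922), 92.17524719238281)
[0.46007535 0.01839774 0.066     ]
[0.46105308 0.01905492 0.07      ]
```

View pics/w2o.png

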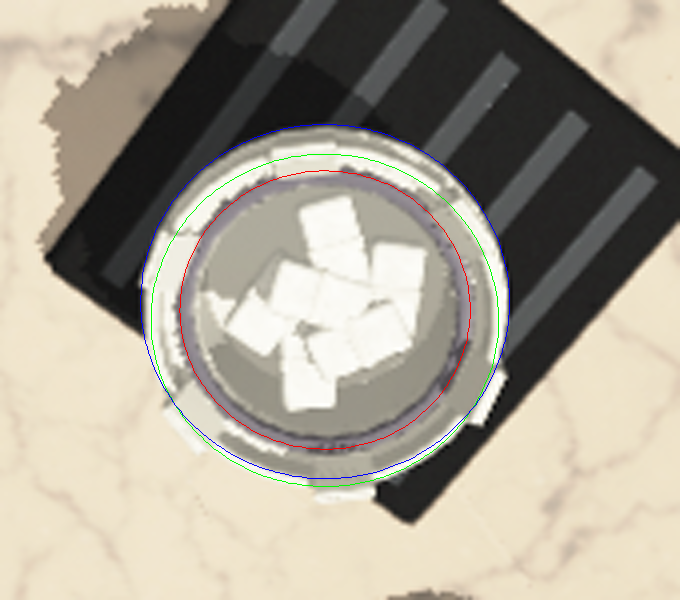

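```bash
python3 - <<'E'
from h import *
L=[.4845,-.2725]
env.move_to(L+[.07],[180,0,-55])
env.gripper_to(.04)
print(env.move_straight(L+[.007],rate=.08,force_limit=6))
s=env.sense();print(s["time_s"],s["tcp_pos"],s["wrist_force"],s["width"])
env.gripper_to(.0)
s=env.sense();print(s["time_s"],s["tcp_pos"],s["wrist_force"],s["width"])
env.move_straight(L+[.15],rate=.2)
s=env.sense();print(s["time_s"],s["tcp_pos"],s["wrist_force"],s["width"])
shot("wrist","w3.png"); shot("side","s3.png")
E
```

```text
False
5.7417 [ 0.48471844 -0.27266552  0.00732452] [ 0.4491935   0.19698505 -0.40873913] 0.03992920622907099
6.1083 [ 0.48476693 -0.27270156  0.00763706] [-0.39854084  1.32009325  6.37647103] 0.010235315450689697
6.975 [ 0.48401785 -0.27216712  0.14913736] [ 0.1306325 -0.41967    0.162273 ] 0.010807721057485075
```

View pics/w3.png

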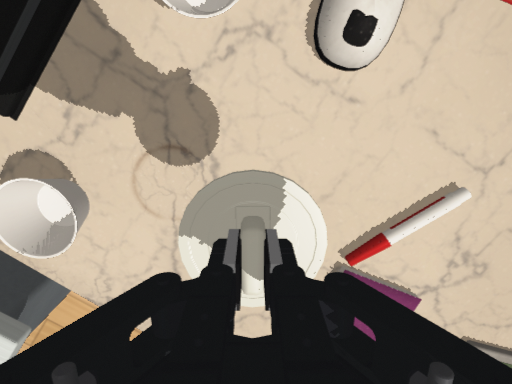

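```bash
python3 - <<'E'
from h import *
from scipy.optimize import least_squares
im,c=load("w3.png"); d=np.load("pics/w3.png.npz")
g=im.astype(int); sat=g[:,:,2]-g[:,:,0]
m=((sat<22)&(g.min(2)>95)).astype(np.uint8)*255
m[:165]=0;m[310:]=0;m[:,:170]=0;m[:,335:]=0
m=cv2.morphologyEx(m,cv2.MORPH_OPEN,np.ones((3,3)))
cs,_=cv2.findContours(m,cv2.RETR_EXTERNAL,cv2.CHAIN_APPROX_NONE)
k=np.vstack(cs).reshape(-1,2)
h=cv2.convexHull(k).reshape(-1,2).astype(float); h=h[h[:,1]<262]
# dense: contour points close to hull
t=np.linspace(0,2*np.pi,720)
p0=d["p"]
def res(x):
    P=np.c_[x[0]+.0403*np.cos(t),x[1]+.0403*np.sin(t),0*t+x[2]]
    q=proj(c,P); return np.min(np.linalg.norm(h[:,None]-q[None],axis=2),axis=1)
r=least_squares(res,[p0[0],p0[1],p0[2]],loss="soft_l1"); print(r.x,r.x-p0,np.abs(r.fun).max(),len(h))
o=im.copy(); q=proj(c,np.c_[r.x[0]+.0403*np.cos(t),r.x[1]+.0403*np.sin(t),0*t+r.x[2]]).astype(int)
cv2.polylines(o,[q.reshape(-1,1,2)],True,(0,0,255),1)
for a in h: cv2.circle(o,tuple(a.astype(int)),2,(255,0,0),-1)
cv2.imwrite("pics/w3o.png",cv2.resize(o[140:320,150:350],None,fx=3,fy=3))
E
```

```text
[ 0.48314988 -0.27352614  0.14389913] [-0.00086797 -0.00135902 -0.00523823] 0.7537681747417877 32
```

View pics/w3o.png

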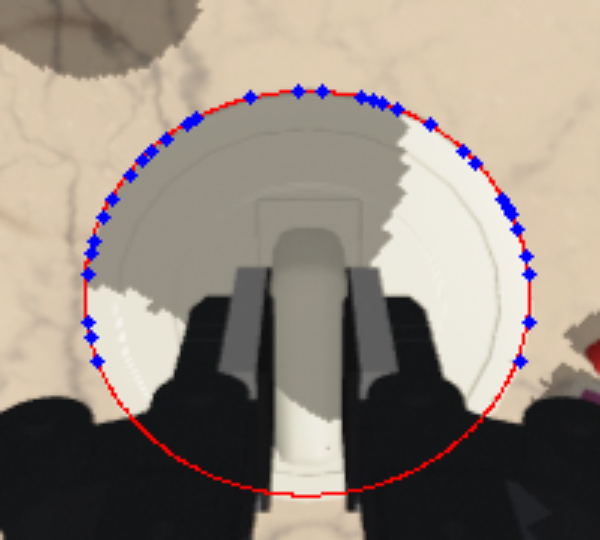

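View pics/s3.png

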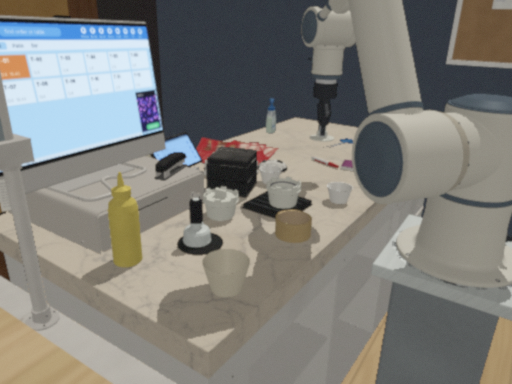

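```bash
python3 - <<'E'
from h import *
P=[.4613,.0200]
env.move_to(P+[.15],[180,0,-55])
env.move_straight(P+[.094],rate=.1)
env.hold(.15)
s=env.sense();print(s["time_s"],s["tcp_pos"],s["wrist_force"])
print(env.move_straight(P+[.0795],rate=.02,force_limit=3))
s=env.sense();print(s["time_s"],s["tcp_pos"],s["wrist_force"],s["orientation"],s["moment"])
shot("side","s4.png"); shot("wrist","w4.png")
E
```

```text
9.0583 [0.46173099 0.01988625 0.09458482] [0.31152344 0.2095835  0.11884785]
False
9.9333 [0.46115316 0.01997536 0.07949884] [-1.79201185 -1.53105066  1.29355415] [ 1.79984530e+02  8.65424511e-03 -5.49983145e+01] [-0.21108544  0.29897832  0.04625646]
```

View pics/w4.png

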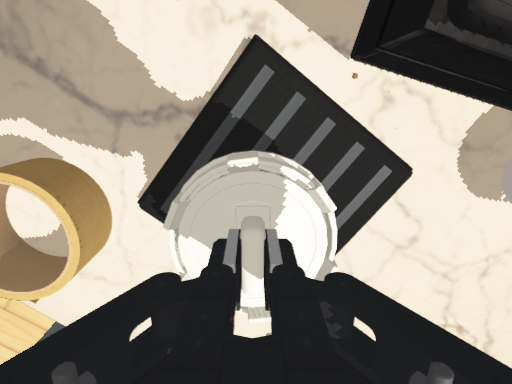

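View pics/s4.png

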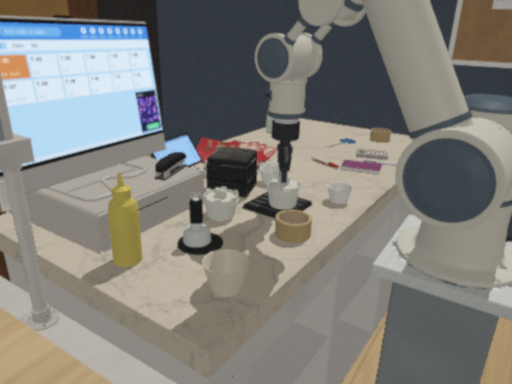

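```bash
python3 - <<'E'
from h import *
env.gripper_to(.03)
s=env.sense();print(s["time_s"],s["tcp_pos"],s["wrist_force"],s["width"])
env.move_straight([.4606,.0193,.13],rate=.12)
env.move_to([.474,.028,.23],[180,0,-55])
shot("wrist","w5.png")
s=env.sense();print(s["time_s"])
im=cv2.imread("pics/w5.png")
cv2.imwrite("pics/w5z.png",cv2.resize(im[110:260,170:340],None,fx=4,fy=4,interpolation=cv2.INTER_CUBIC))
E
```

```text
10.3583 [0.46149184 0.02003457 0.07954469] [ 0.17766704 -1.22786545  0.87479733] 0.030071168943508336
11.475
```

View pics/w5z.png

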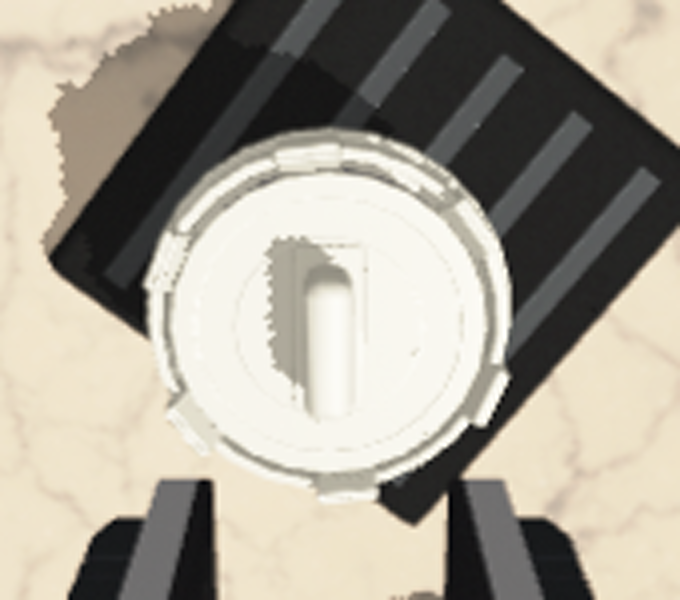

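```bash
cat > ov.py <<'E'
from h import *
import sys
im,c=load(sys.argv[1]); x,y=map(float,sys.argv[2:4])
t=np.linspace(0,2*np.pi,300)
big=cv2.resize(im[110:260,170:340],None,fx=4,fy=4,interpolation=cv2.INTER_CUBIC)
for a in sys.argv[4:]:
    r,z,b,g,rr=map(float,a.split(","))
    q=((proj(c,np.c_[x+r*np.cos(t),y+r*np.sin(t),0*t+z])-[170,110]+.5)*4).astype(int); cv2.polylines(big,[q.reshape(-1,1,2)],True,(b,g,rr),1)
cv2.imwrite("pics/ov.png",big)
E
python3 ov.py w5.png .4605 .0187 .0403,.0795,0,0,255 .049,.066,255,0,0
```

```text
(no output)
```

View pics/ov.png

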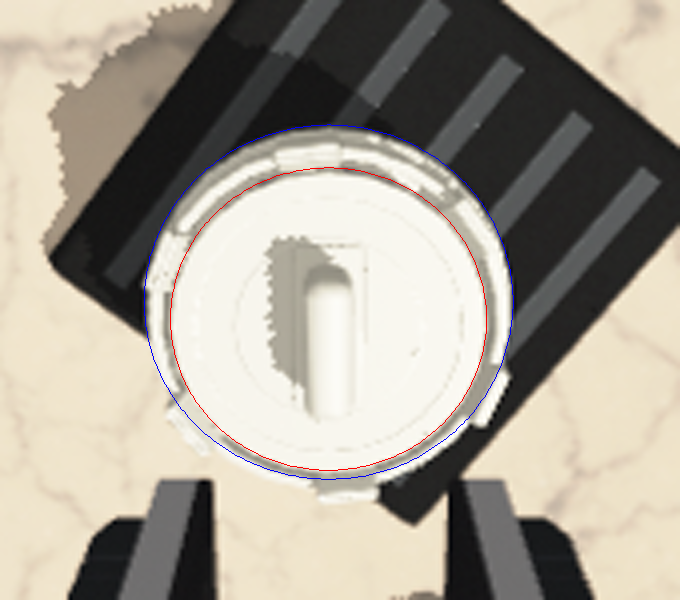

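```bash
python3 - <<'E'
from h import *
env.move_to([.540,.317,.26],[180,0,-55])
im,c=shot("wrist","w6.png"); s=env.sense();print(s["time_s"],s["tcp_pos"],s["joints"])
cv2.imwrite("pics/w6z.png",cv2.resize(im[90:290,150:370],None,fx=3,fy=3,interpolation=cv2.INTER_CUBIC))
E
```

```text
12.6667 [0.54009893 0.315471   0.25969913] [ 2.48316888e+01  2.69540958e+01  7.47733434e+01 -1.96333591e-02
  7.83203681e+01  7.99122228e+01]
```

View pics/w6.png

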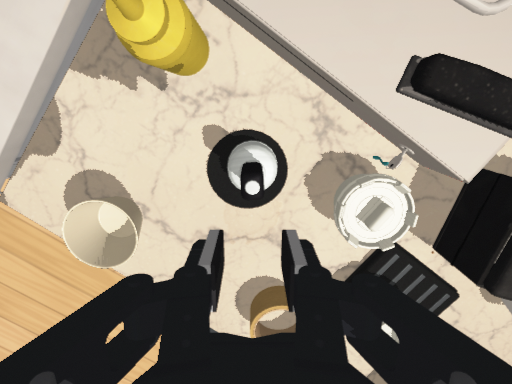

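View pics/w6z.png

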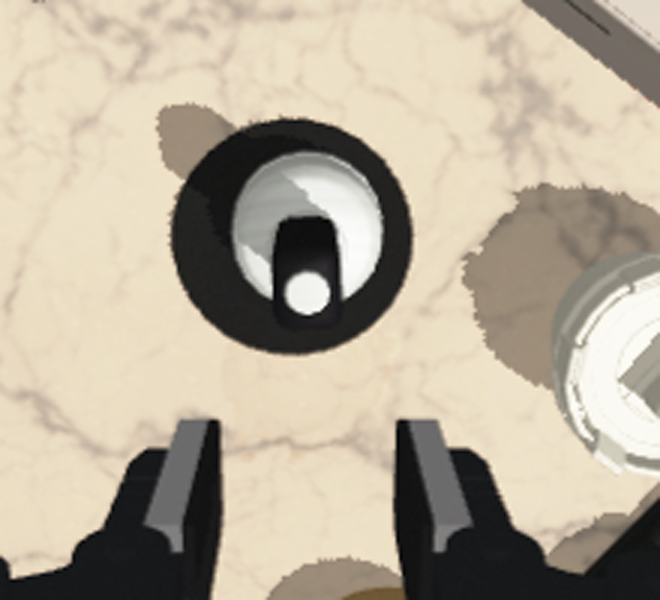

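```bash
python3 - <<'E'
from h import *
im,c=load("w6.png")
z=cv2.resize(im[155:205,225:285],None,fx=10,fy=10,interpolation=cv2.INTER_CUBIC)
z=np.clip(((z/255.)**.45)*255,0,255).astype(np.uint8)
cv2.imwrite("pics/w6h.png",z)
print("dot",ray(c,(252.3,187.7),.113))
g=im.astype(int)
m=(g.max(2)<60).astype(np.uint8)*255; m[:100]=0;m[215:]=0;m[:,:180]=0;m[:,310:]=0
cs,_=cv2.findContours(m,cv2.RETR_EXTERNAL,cv2.CHAIN_APPROX_NONE);k=max(cs,key=cv2.contourArea);e=cv2.fitEllipse(cv2.convexHull(k));print(e,ray(c,e[0],.004))
b=((g.min(2)>90)).astype(np.uint8)*255
mk=np.zeros_like(b);cv2.ellipse(mk,(tuple(e[0]),(e[1][0]-6,e[1][1]-6),e[2]),255,-1);b&=mk
cs,_=cv2.findContours(b,cv2.RETR_EXTERNAL,cv2.CHAIN_APPROX_NONE);k=np.vstack(cs);e2=cv2.fitEllipse(cv2.convexHull(k));print(e2,ray(c,e2[0],.004),ray(c,e2[0],.012))
E
```

```text
dot [0.53016036 0.30816506 0.113     ]
((246.71812438964844, 168.3611602783203), (77.17033386230469, 78.97227478027344), 97.52424621582031) [0.52163637 0.31149549 0.004     ]
((252.10714721679688, 166.83644104003906), (50.235294342041016, 53.51381301879883), 3.8162221908569336) [0.52755797 0.30671572 0.004     ] [0.52902942 0.3077344  0.012     ]
```

View pics/w6h.png

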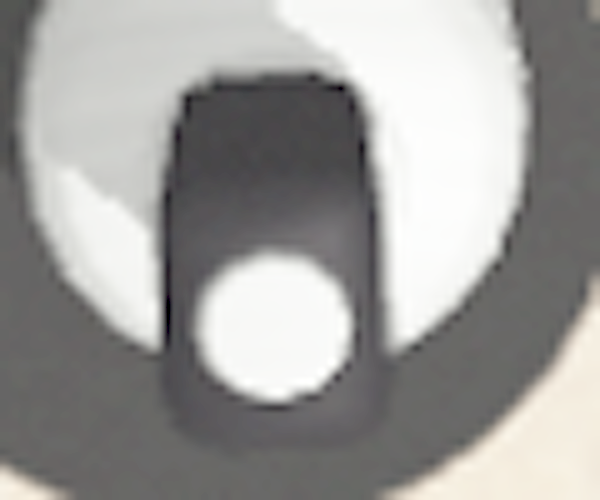

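```bash
python3 - <<'E'
from h import *
G=[.5297,.3078]
env.gripper_to(.06)
env.move_to(G+[.15],[180,0,-54])
print(env.move_straight(G+[.063],rate=.1,force_limit=6))
env.gripper_to(0)
s=env.sense();print(s["time_s"],s["tcp_pos"],s["wrist_force"],s["width"])
env.move_straight(G+[.10],rate=.1)
env.hold(.2)
s=env.sense();print(s["time_s"],s["tcp_pos"],s["wrist_force"],s["moment"],s["width"])
shot("side","s7.png")
env.move_straight(G+[.20],rate=.2)
env.move_to([.460,.0183,.20],[180,0,-54])
env.hold(.2)
shot("wrist","w7.png"); shot("side","s7b.png")
s=env.sense();print(s["time_s"],s["tcp_pos"],s["wrist_force"],s["orientation"])
E
```

```text
False
15.0083 [0.52993466 0.30790178 0.06342726] [-0.96153129 -0.19773382  6.78406518] 0.023234516320911426
15.725 [0.52927402 0.30760251 0.09926222] [-1.06461673 -0.5576006  -3.96264715] [-0.03348996  0.01539417 -0.00719071] 0.02343902125854017
17.8667 [0.46022309 0.01885805 0.19990978] [-0.49462004  0.55908463 -2.78397858] [-1.79998379e+02  4.07888908e-03 -5.39448525e+01]
```

View pics/w7.png

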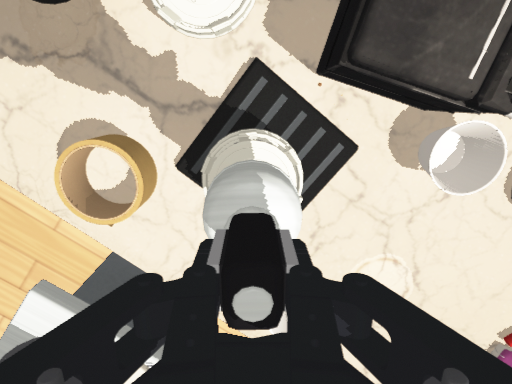

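View pics/s7b.png

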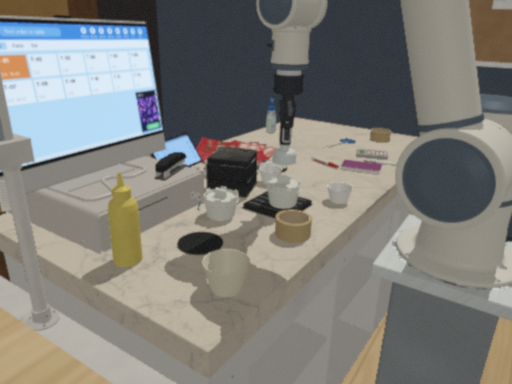

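```bash
python3 - <<'E'
from h import *
im,c=load("w7.png"); d=np.load("pics/w7.png.npz"); p=d["p"]
print("dot exp",proj(c,[p[0],p[1],p[2]+.05]))
g=cv2.inRange(im[285:330,225:285],(140,140,140),(255,255,255)); M=cv2.moments(g,True); uv=(225+M["m10"]/M["m00"],285+M["m01"]/M["m00"]);print("dot",uv,ray(c,uv,p[2]+.05)-p)
t=np.linspace(0,2*np.pi,300); q=proj(c,np.c_[p[0]+.0325*np.cos(t),p[1]+.0325*np.sin(t),0*t+p[2]-.059])
o=im.copy();cv2.polylines(o,[q.astype(int).reshape(-1,1,2)],True,(0,0,255),1)
cv2.imwrite("pics/w7o.png",cv2.resize(o[120:340,170:340],None,fx=2.7,fy=2.7,interpolation=cv2.INTER_CUBIC))
E
```

```text
dot exp [[250.47380378 307.85872296]]
dot (254.16639477977162, 306.07340946166397) [ 0.00142651 -0.00063786  0.05      ]
```

View pics/w7o.png

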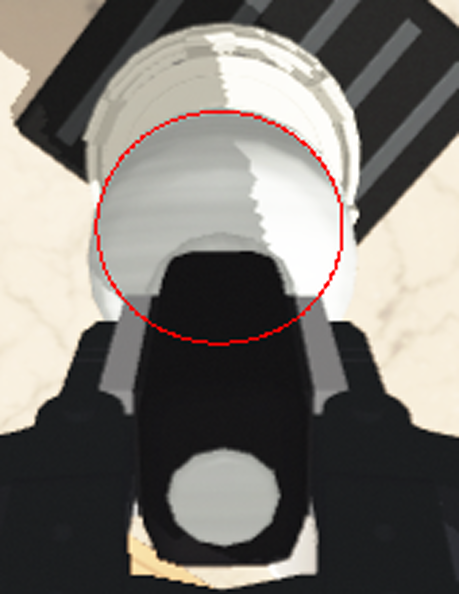

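```bash
python3 - <<'E'
from h import *
P=[.4595,.0186]
env.move_straight(P+[.147],rate=.12)
env.hold(.3)
s=env.sense();f0=s["wrist_force"];print(s["time_s"],s["tcp_pos"],f0)
r=env.move_straight(P+[.134],rate=.015,force_limit=3)
s=env.sense();print(r,s["time_s"],s["tcp_pos"],s["wrist_force"]-f0,s["moment"])
z=s["tcp_pos"][2]
shot("side","s8.png")
# step down
for i in range(8):
    z-=.001
    r=env.move_straight(P+[z],rate=.01,force_limit=10)
    s=env.sense();f=s["wrist_force"]-f0;print(r,round(s["time_s"],2),s["tcp_pos"].round(4),f.round(1))
    if f[2]>16: break
E
```

```text
18.7583 [0.45978821 0.01857577 0.14748824] [-0.71174309 -0.44609365 -3.67598564]
True 19.575 [0.45923032 0.01858324 0.13396513] [1.49451033 0.58421175 4.96294103] [-0.08676097 -0.31093076 -0.05762707]
False 19.88 [0.4595 0.0186 0.1329] [ 2.  -0.3  4.2]
False 20.13 [0.4595 0.0186 0.1319] [ 1.6 -0.2  3.1]
False 20.38 [0.4595 0.0186 0.1309] [ 1.4 -0.4  2.5]
False 20.63 [0.4593 0.0186 0.1298] [0.9 0.2 1.7]
False 20.88 [0.4594 0.0186 0.1289] [ 0.8 -0.3  1. ]
False 21.13 [0.4595 0.0186 0.128 ] [ 0.7 -0.4  5.3]
False 21.38 [0.4595 0.0186 0.127 ] [ 0.5 -0.2  3.2]
False 21.63 [0.4598 0.0186 0.1262] [-0.5  0.4 11.9]
```

```bash
python3 - <<'E'
from h import *
P=[.4595,.0186]
f0=np.array([-.7,-.4,-3.7])
z=.1260
for i in range(12):
    z-=.0005
    r=env.move_straight(P+[z],rate=.01,force_limit=10)
    s=env.sense();f=s["wrist_force"]-f0;print(r,round(s["time_s"],2),s["tcp_pos"].round(4),f.round(1),s["moment"].round(2))
    if f[2]>17: break
im,c=shot("side","s9.png")
cv2.imwrite("pics/s9z.png",cv2.resize(im[110:240,200:340],None,fx=4.5,fy=4.5,interpolation=cv2.INTER_CUBIC))
shot("wrist","w9.png")
E
```

```text
False 21.88 [0.4597 0.0186 0.126 ] [-2.9  1.  18.5] [-0.16  0.43 -0.04]
```

View pics/s9z.png

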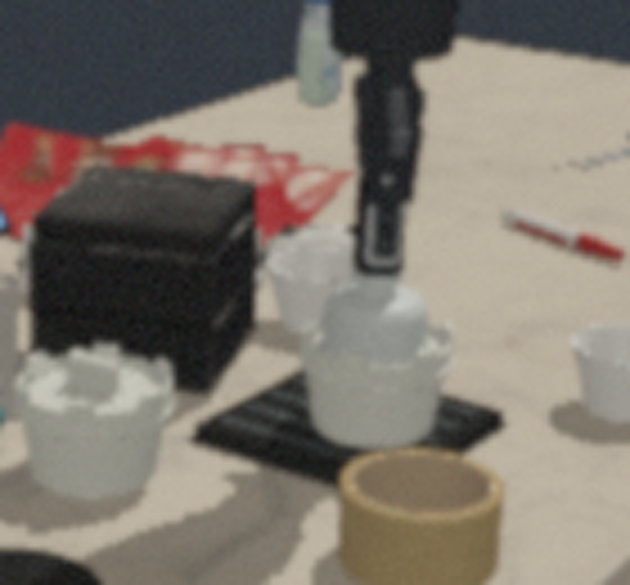

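View pics/w9.png

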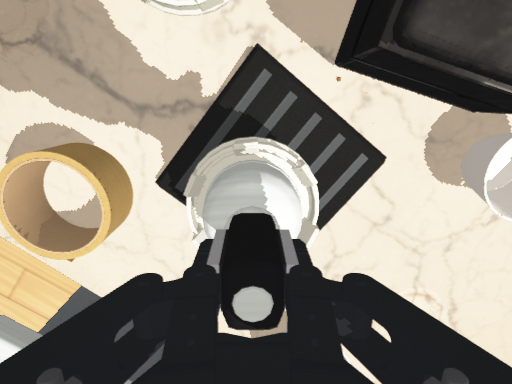

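```bash
python3 - <<'E'
from h import *
P=[.4597,.0186]
f0=np.array([-.7,-.4,-3.7])
z=.1258
for i in range(25):
    z-=.0003
    r=env.move_straight(P+[z],rate=.008,force_limit=8)
    s=env.sense();f=s["wrist_force"]-f0;print(r,round(s["time_s"],2),s["tcp_pos"].round(4),f.round(1),s["moment"].round(2))
    if f[2]>26: break
E
```

```text
False 22.23 [0.4598 0.0186 0.126 ] [-2.8  0.6 19.1] [-0.09  0.59  0.03]
False 22.48 [0.4598 0.0186 0.1259] [-4.3  1.2 26.4] [-0.03  0.93  0.05]
```

```bash
python3 - <<'E'
from h import *
P=[.4597,.0186]
env.hold(.1)
s=env.sense();print(s["wrist_force"],s["tcp_pos"])
env.move_straight(P+[.20],rate=.15)
env.move_to([.55,.08,.24],[180,0,-54])
im,c=shot("wrist","w10.png"); shot("side","s10.png")
s=env.sense();print(s["time_s"],s["wrist_force"])
im=cv2.imread("pics/s10.png")
cv2.imwrite("pics/s10z.png",cv2.resize(im[140:240,190:340],None,fx=5,fy=5,interpolation=cv2.INTER_CUBIC))
E
```

```text
[-5.32794281  0.38272777 21.95648946] [0.45982935 0.01861497 0.12591867]
23.875 [ 0.40570368  0.14925473 -3.82107928]
```

View pics/w10.png

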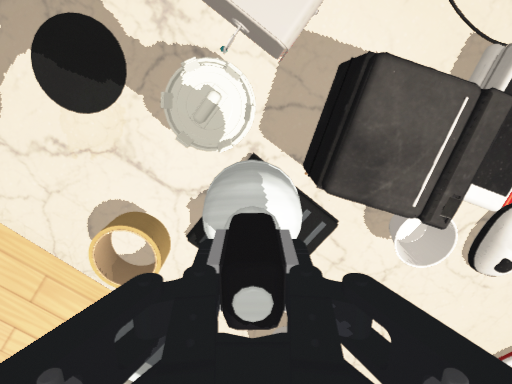

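View pics/s10z.png

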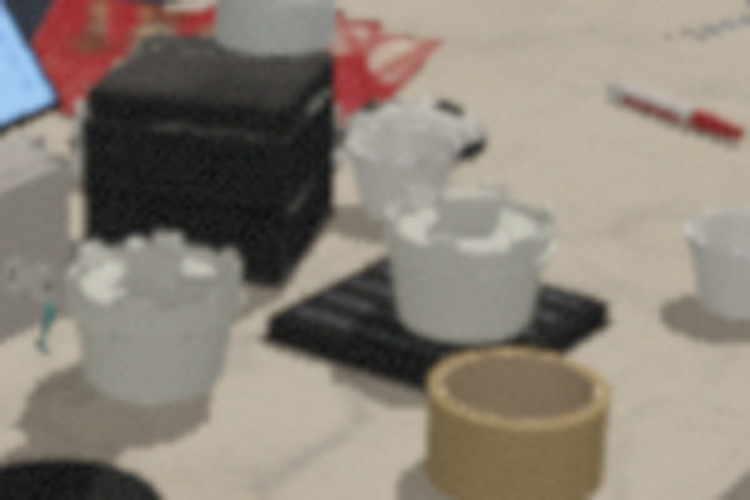

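```bash
python3 - <<'E'
from h import *
env.move_to([.395,-.03,.21],[180,0,-54])
im,c=shot("wrist","w11.png")
s=env.sense();print(s["time_s"],s["joints"])
P=proj(c,[.46,.0186,.08])[0];print(P)
x,y=P.astype(int)
cv2.imwrite("pics/w11z.png",cv2.resize(im[max(0,y-70):y+70,x-80:x+80],None,fx=4,fy=4,interpolation=cv2.INTER_CUBIC))
E
```

```text
24.7167 [-1.30042525e+01  1.15516125e+01  1.08753888e+02  4.73956969e-03
  5.96315111e+01  4.10210968e+01]
[249.80220161  89.23295621]
```

View pics/w11z.png

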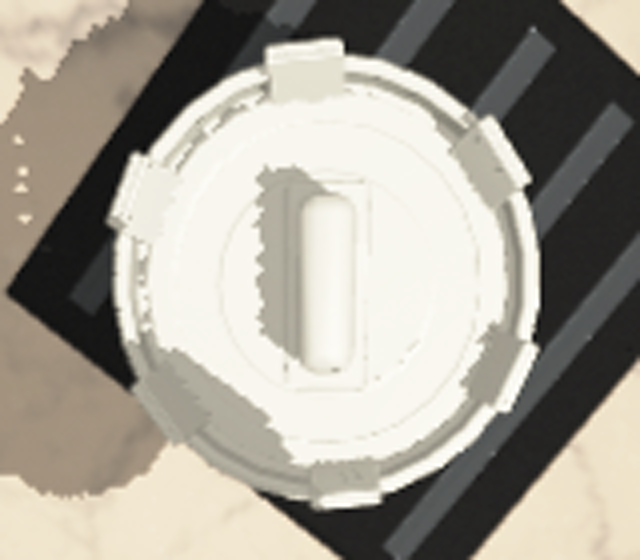

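```bash
python3 - <<'E'
from h import *
im,c=load("w11.png"); x0,y0=249-80,max(0,89-70)
big=cv2.resize(im[y0:159,x0:x0+160],None,fx=4,fy=4,interpolation=cv2.INTER_CUBIC)
t=np.linspace(0,2*np.pi,300)
for r,z,col in((.049,.0655,(255,0,0)),(.0403,.0695,(0,0,255))):
    q=((proj(c,np.c_[.4600+r*np.cos(t),.0186+r*np.sin(t),0*t+z])-[x0,y0]+.5)*4).astype(int); cv2.polylines(big,[q.reshape(-1,1,2)],True,col,1)
cv2.imwrite("pics/ov11.png",big)
E
```

```text
(no output)
```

View pics/ov11.png

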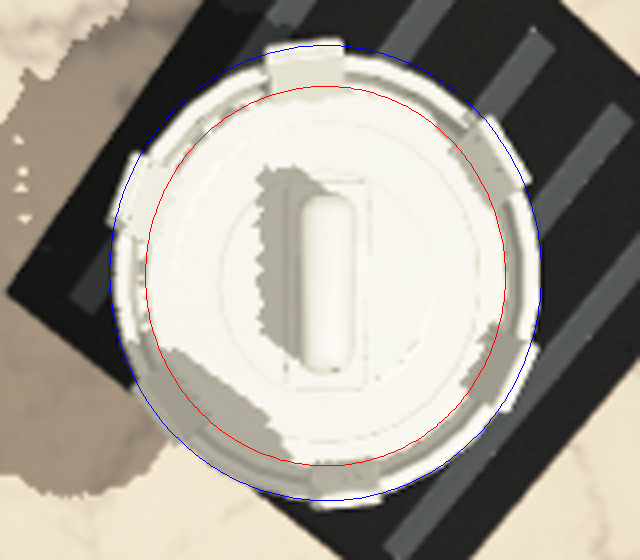

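```bash
python3 - <<'E'
from h import *
P=[.4598,.0184]
env.move_to(P+[.19],[180,0,-54])
env.move_straight(P+[.138],rate=.12)
env.hold(.3)
s=env.sense();f0=s["wrist_force"];print(s["time_s"],s["tcp_pos"],f0)
r=env.move_straight(P+[.1265],rate=.012,force_limit=12)
s=env.sense();f=s["wrist_force"]-f0;print(r,s["time_s"],s["tcp_pos"],f)
z=.1265 if not r else s["tcp_pos"][2]
for i in range(20):
    if f[2]>27: break
    z-=.0002
    env.move_straight(P+[z],rate=.008,force_limit=6)
    s=env.sense();f=s["wrist_force"]-f0;print(round(s["time_s"],2),s["tcp_pos"].round(4),f.round(1),s["moment"].round(2))
env.hold(.1)
s=env.sense();print((s["wrist_force"]-f0).round(1))
E
```

```text
26.025 [0.46005481 0.01837859 0.13850286] [-1.28519967  0.2797692  -2.94499304]
False 27.1333 [0.45979003 0.01840999 0.12655363] [ 1.42486783 -0.07986687  0.08200555]
27.38 [0.4598 0.0184 0.1263] [0.5 0.1 0.4] [-0.05  0.06 -0.04]
27.63 [0.4598 0.0184 0.1262] [-0.2  0.4  3.7] [-0.03  0.19 -0.03]
27.88 [0.4599 0.0184 0.1261] [-1.6  0.7  9.2] [-0.04  0.34 -0.  ]
28.13 [0.4599 0.0184 0.1261] [-2.  -0.1 13.2] [0.05 0.46 0.04]
28.38 [0.4599 0.0184 0.126 ] [-2.9  0.6 16.5] [0.01 0.73 0.01]
28.63 [0.46   0.0184 0.1259] [-3.4  0.7 22.2] [0.03 0.92 0.  ]
28.88 [0.46   0.0184 0.1259] [-5.  -0.1 26. ] [0.06 1.16 0.01]
29.13 [0.46   0.0184 0.1259] [-4.6  0.4 29.5] [0.11 1.29 0.05]
[-6.   1.2 30.9]
```

```bash
python3 - <<'E'
from h import *
P=[.4598,.0184]; M=[.522,.311]
env.move_straight(P+[.20],rate=.15)
env.move_to(M+[.20],[180,0,-54])
env.move_straight(M+[.08],rate=.15)
env.hold(.3)
f0=env.sense()["wrist_force"]
r=env.move_straight(M+[.060],rate=.015,force_limit=5)
s=env.sense();print(r,s["time_s"],s["tcp_pos"],s["wrist_force"]-f0)
shot("side","s12.png")
env.gripper_to(.06)
env.hold(.2)
env.move_straight(M+[.15],rate=.12)
env.move_to([.529,.324,.26],[180,0,-54])
shot("wrist","w12.png"); shot("side","s12b.png")
s=env.sense();print(s["time_s"],s["wrist_force"])
E
```

```text
True 33.3 [0.52187263 0.31103754 0.06342388] [-1.18202176  1.78457435 11.45014683]
35.4833 [-0.4632175  -0.0316151   0.64221245]
```

View pics/w12.png

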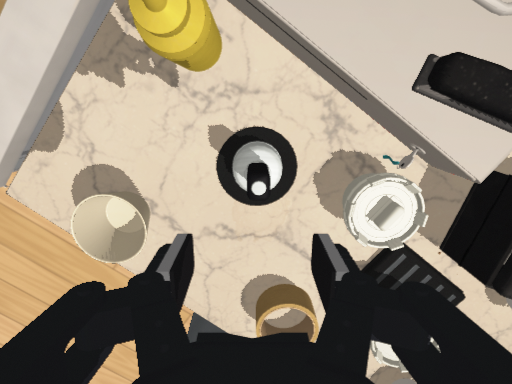

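View pics/s12b.png

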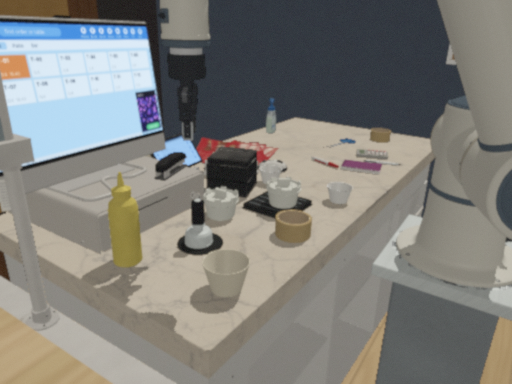

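```bash
python3 - <<'E'
from h import *
env.move_to([.476,.030,.20],[180,0,-54])
env.hold(.2)
im,c=shot("wrist","w13.png");s=env.sense();print(s["time_s"])
P=proj(c,[.46,.0186,.075])[0];print(P)
x0,y0=int(P[0])-80,int(P[1])-70
big=cv2.resize(im[y0:y0+140,x0:x0+160],None,fx=4,fy=4,interpolation=cv2.INTER_CUBIC)
t=np.linspace(0,2*np.pi,300)
for r,z,col in((.049,.0655,(255,0,0)),(.0403,.0695,(0,0,255))):
    q=((proj(c,np.c_[.4600+r*np.cos(t),.0186+r*np.sin(t),0*t+z])-[x0,y0]+.5)*4).astype(int); cv2.polylines(big,[q.reshape(-1,1,2)],True,col,1)
cv2.imwrite("pics/ov13.png",big)
im=env.camera("side");cv2.imwrite("pics/s13z.png",cv2.resize(im[150:270,160:340],None,fx=4,fy=4,interpolation=cv2.INTER_CUBIC))
E
```

```text
36.9
[251.82942586 202.5881216 ]
```

View pics/ov13.png

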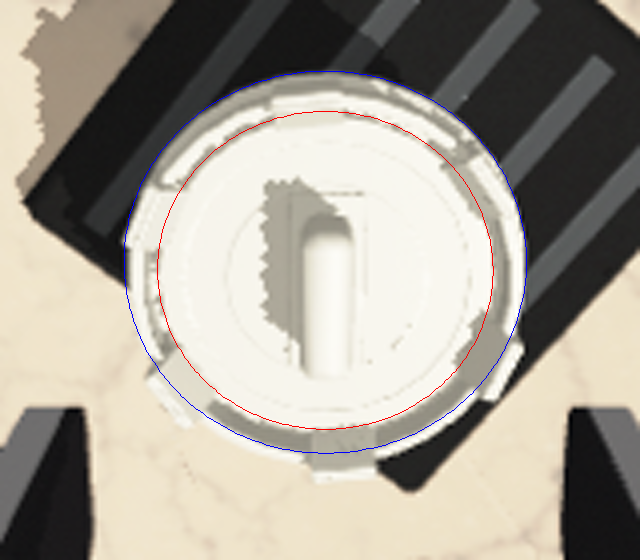

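View pics/s13z.png

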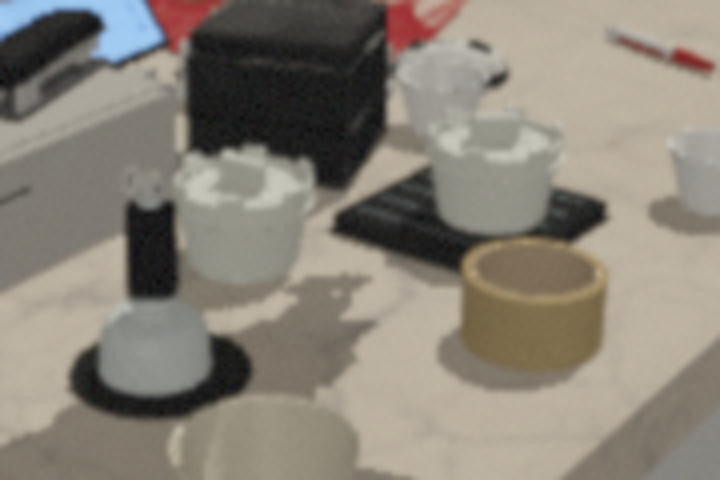

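The lid lies evenly inside all six tabs, and the press stands on its mat. I'll hand in now.

```bash
python3 - <<'E'
from h import *
env.sign_off(); print(env.sense()["time_s"])
E
```

```text
the job is handed in; nothing more can be done
the job is handed in; nothing more can be done
```

I closed the tub and handed the job in at about 37 s of the 64 s allowed; no verdict was reported.

- **Laying the lid:** I laid it on the tabs by its bar and let go. The picture afterwards showed it about 1 mm off the tub's axis at most, at the height expected for a laid-on lid.
- **Pressing:** I pushed with the press to about 26 N, lifted it to look, then pressed again to about 31 N. The second push met hard contact straight away at the same depth, which fits a lid already home. I saw no distinct click in the force readings, because I only read the force after each small step.
- **Press:** it stands upright near the middle of its round mat. I judged this by eye in the pictures.
- **Last checks:** the lid's outline matches the home position to about 1 mm and sits evenly inside the six tabs. The tub has not visibly moved, and nothing else in the pictures looked disturbed.
- **What did not fit:** the press first met the lid about 4 mm lower than I had calculated. I put this down to the foam mat having sunk or the press sitting lower in the grip, but I did not confirm it. A sideways force of 5 to 6 N built up during both pushes.

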